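# Chase the clogged thread of a speaker-stand base with a hand tap

## Robot

A 6-joint arm with a two-finger parallel gripper is mounted at the origin on the work surface. World frame = base frame: x ahead of the robot, y to its left, z up, the work surface at z = 0. Lengths are in m, angles in rad, forces in N, time in s.
With the tool pointing down it reaches from about 0.35 to 0.85 m from the base axis. Payload 8.1 kg.
Tool frame: the origin (TCP) lies at the very end of the fingers, on their centre line; the grasp point (between the pads) lies 19 mm behind it; z points along the fingers, y is the line along which they close (so a half turn about z gives the same grasp; the last joint's range is limited). The gripper opens to 93 mm and grips with 3 to 60 N. Pads are 15 mm wide; open, the fingers measure 128 mm over their backs; the gripper's body (75 mm by 188 mm) begins 65 mm behind the grasp point.
Start: joints at [-1.302, 0.13, 1.488, -0, 1.523, -0.085], TCP at [0.208, -0.563, 0.219] pointing down, gripper open.
Joint ranges: [-2.96, 2.96], [-0.89, 2.26], [0.02, 2.5], [-1.34, 4.48], [0, 2.73], [-2.66, 2.66]. Speed limits (rad/s): [2.39, 2.39, 2.79, 3.14, 3.14, 3.14].

## Interface

Orientations are given as a rotation vector (axis times angle).
In Python, from plant import observe, read_camera, calibration, close_job gives the robot as it stands.
- The arm moves only by the shell command python3 -m crank 'ROWS' [FORCE]. ROWS is JSON, a list of rows, each a list of 7 numbers: the shift along the tool's x, y, z in cm, then the turn, a rotation vector about the tool's x, y, z in degrees, then the finger opening in cm, from 0 to 9.3. In form: [[dx, dy, dz, wx, wy, wz, grip], ...]. A call has 1 to 20 rows; each row shifts and turns the commanded pose from where the row before left it, along the tool's axes as they then stand; what a row does not reach is not made up. A row lasts 1/10 s, in which the tool goes at most 50 mm and 8.59 degrees, less where a joint would pass 70% of its speed; a pose out of reach is approached as far as the arm can. A call is refused whole if a number of a shift passes 5 or a number of a turn 8.59, either way. A call with a gripper value outside its range is refused whole. The fingers move at their own pace and stop on an object; FORCE is the grip in N (left out, the last holds). Time passes only in rows, so rows that do not move let the fingers close. It gives the time, the measured TCP pose, the force, the opening and the grip force at its end, in the units of the state.
- observe(): the state, without advancing time (a new reading comes with each control period).
- read_camera(name): name is "scene" or "top" or "wrist"; returns the picture (480x640x3 uint8, red, green, blue); there is no depth.
- calibration(name): a dict with "K" (3x3 intrinsics, pixels), "origin" and "rotation" of the camera in the world. Camera axes: x right, y up, looking along -z (the intrinsics and any distortion apply to the point x, -y, -z); pixel columns grow to the right and rows downward; lengths in m; the calibration is good to about 2 mm. The wrist camera is an equidistant fisheye: a pixel r from the principal point sees the ray r / f radians off the axis. A picture is of the moment at which its call begins: read the wrist's pose just before it. calibration takes no time and is no camera call; for the wrist camera it gives the pose at the moment of the call.
- close_job(): hands the job in; it is judged then, once.
The state is a dict: "clock": time; "joints": joint angles; "qd": joint speeds; "tau": joint torques, N m; "tcp_pos": TCP position; "tool_rot": TCP orientation; "force": force on the tool from outside, world axes, zero at the start; "moment": the same for the moment, N m; "grip_width": finger opening in m; "gripper_force": force on a finger pad.
Only numpy, scipy, OpenCV 4.12 (cv2) and the standard library are available. Lean on these libraries where they do the work, as an engineer would, in place of code of your own. Each camera call takes 0.05 s, during which the arm holds its last target. There are 200 camera calls.

## Task

The thread in the boss of the speaker-stand base is clogged with paint and a tap has been started in it. Fit the bar wrench down over the tap's square end, then work the tap in with it, clockwise, the proper way: half a turn forward and a quarter back to break the chip, over and over, never leaning hard on the tap, until you feel it touch the bottom of the blind hole; stop there without forcing it. Leave the tap in at the bottom with the wrench sitting on its square, let go, and leave everything else where it lies.

Things in the scene. Friction and masses are not known exactly. Their poses are not given: they have to be found in the camera images.
- stand: heavy dark painted speaker-stand base, fixed: a disc 230 mm across, its top at 14 mm, with an upright round boss 48 mm across at its centre whose top is 54 mm above the table. Origin: centre of the disc, at table height, on the vertical axis of boss and tap.
- tap: hand tap upright in the boss: 24 mm fluted thread, 3 mm pitch, then a round 20 mm shank, then a square end 14.5 mm across flats, 18 mm tall, top 3 mm tapered to 10.5 mm, standing on the shank's shoulder. Origin on its axis, about 54 mm above the table, sinking 3 mm per clockwise turn; shoulder 75 mm, top of the square 93 mm above it. Its x and y are square to the flats and turn with it.
- tap_square (a point): centre of the top of the tap's square end. The tap turns stiffly (0.10 to 0.14 N m either way, also held still under load) and stays where left. The hole's depth was not measured: some 3/4 to 1 1/4 turns on from the start the tip touches bottom and stops; turned on, the shank twists like a spring and the torque rises about 0.15 N m per 0.1 rad. About 0.7 N m snaps it.
- wrench: steel bar tap wrench, 0.25 to 0.4 kg, lying flat: body 66 x 30 x 16 mm with a square opening 16 mm across through its middle, sides along its x and y; round 12 mm handles along x, 190 mm over all. Origin: underside, middle of the opening; z up. Grip it from above across the 30 mm. Seated, its underside rests on the tap's shoulder; it has about 6 degrees of play on the square.
- paste_tin: small round metal tin, 44 mm across, 24 mm tall, standing on the stand's disc beside the boss; origin under its centre; a bystander
- round_die: dark steel ring (a round die) 65 mm across, 18 mm tall, on the table; a bystander
- remote_long: black remote control 165 x 45 x 18 mm; a bystander
- remote_short: black remote control 125 x 40 x 16 mm; a bystander
- gamepad: black game controller about 150 mm wide, 50 mm tall; a bystander
- flux_brush: small brush 170 mm long; a bystander
- screwdriver: screwdriver 200 mm long; a bystander
Things that resemble listed ones, but are neither listed nor needed, are in the scene too. Leave any green look-alike of the wrench alone.

How it is judged:
On the way, in this order (a step that is already met when the one before it is completed fails the run):
1. the wrench is fitted fully down over the tap's square end (horizontal distance between wrench and tap below 0.003 m and z of wrench in the frame of tap below 0.079 m and angle between wrench's own z axis and vertical below 0.12 rad), for 0.2 s.
2. with the wrench on it, the tap is turned in about half a turn (z of tap in the frame of stand below 0.052759 m and z of wrench in the frame of tap below 0.085 m), for 0.05 s.
3. the tap is turned back about a quarter turn (z of tap in the frame of stand above 0.052806 m and z of wrench in the frame of tap below 0.085 m), for 0.05 s.
4. the tap is turned forward about half a turn again (z of tap in the frame of stand below 0.05209 m and z of wrench in the frame of tap below 0.085 m), for 0.05 s.
5. the tap is turned back about a quarter turn again (z of tap in the frame of stand above 0.052138 m and z of wrench in the frame of tap below 0.085 m), for 0.05 s.
6. the tap is turned in until it touches the bottom of the hole (distance between tap_c4 and stand_c2 below 0.006024 m and z of wrench in the frame of tap below 0.085 m), for 0.05 s.
At the end, for the whole second after the job is handed in: The tap's tip is at the bottom of the hole (within 0.17 mm, about a twentieth of a turn), the wrench sits at rest on the tap's square (within 3 mm of its axis, underside within 4 mm of the shoulder, level within 7 degrees), and the robot has let go (all of step 1 and distance between tap_c4 and stand_c2 below 0.006167 m and linear speed of wrench below 0.02 m/s); the robot touches nothing.
It fails at once if the tap is loaded hard enough to snap it: wrench and square press on each other with over 90 N in all, leaning, pushing and twisting together (plain turning takes about 20 N) (contact force between wrench and tap above 90 N).
It fails at once if a bystander (tin, die, remotes, game controller, brush, screwdriver) is pushed more than 20 mm (distance of any of paste_tin, round_die, remote_long, remote_short, gamepad, flux_brush, screwdriver from where it was at the start of the episode above 0.02 m).
It also fails if it takes over 72 s, if anything falls off the work surface, if the arm or the gripper's body presses on something with over 40 N, if the wrist force passes 120 N, or if a joint passes its speed limit or range.

## Working session

There is one attempt and no reset: what is moved stays moved. The work goes in short steps, Python scripts to look and compute and a shell command to move; the robot and the scene stay as the last step left them, time stands still between calls to the robot, and variables do not carry over. Pictures are saved under pics/ and viewed, at most 10 in all, crops included, and the job is handed in when it is done.

```bash
mkdir -p pics; ls; python3 - <<'E'
from plant import *
import cv2
for n in("top","scene"):
    cv2.imwrite(f"pics/{n}0.png",read_camera(n)[:,:,::-1])
    c=calibration(n);print(n,c)
s=observe();print(s)
E
```

```text
pics
top {'K': array([[580.61296092,   0.        , 313.51704468],
       [  0.        , 580.61296092, 244.19672811],
       [  0.        ,   0.        ,   1.        ]]), 'origin': array([ 0.1803483 , -0.06043188,  1.70558046]), 'rotation': array([ 0.17081952, -0.17289092, -1.59746371])}
scene {'K': array([[534.9920333 ,   0.        , 300.29829571],
       [  0.        , 534.9920333 , 244.0917762 ],
       [  0.        ,   0.        ,   1.        ]]), 'origin': array([ 0.95820974, -0.73248543,  1.20489725]), 'rotation': array([0.5929125 , 0.18918325, 0.59290888])}
{'clock': 0.1, 'joints': array([-1.30244913e+00,  1.31063083e-01,  1.48914523e+00, -8.18218120e-06,
        1.52302710e+00, -8.53830543e-02]), 'qd': array([-0.00154978, -0.00178103, -0.00214836, -0.00118279, -0.00017511,
       -0.00155345]), 'tau': array([ 2.08920988e-03, -5.61337531e+01, -4.93097806e+01,  7.69923138e-02,
        2.89803219e-02, -4.36520111e-05]), 'tcp_pos': array([ 0.20773134, -0.56234763,  0.21771965]), 'tool_rot': array([-3.09097434e+00, -5.52458786e-01,  2.48390110e-04]), 'force': array([0.34091091, 0.47795338, 0.72821049]), 'moment': array([-0.01515982,  0.03486439,  0.02833626]), 'gripper_force': 0.0, 'grip_width': 0.09278109887807372}
```

View pics/top0.png

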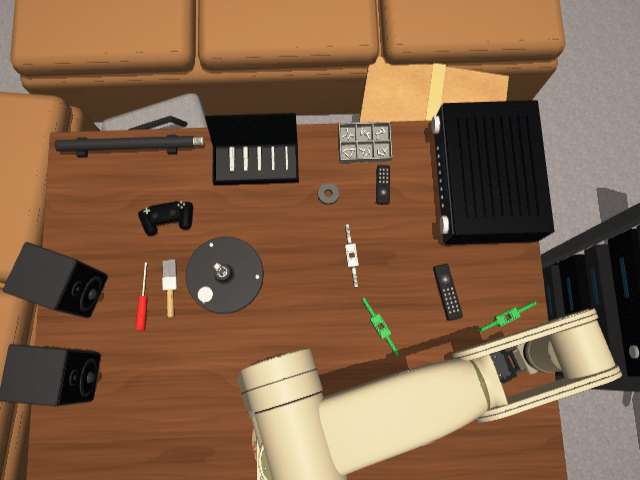

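View pics/scene0.png

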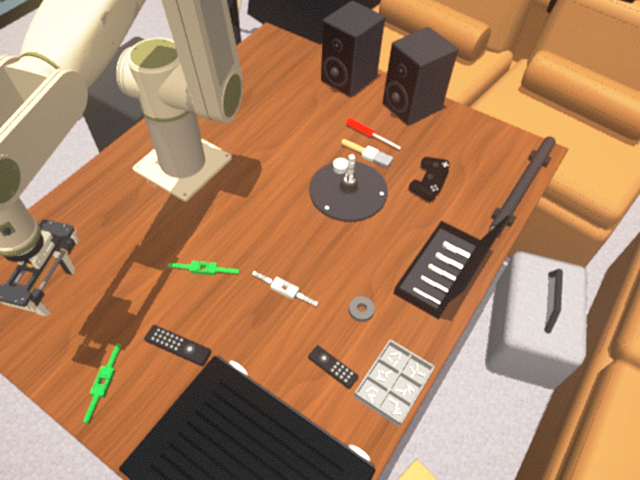

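The top view shows the steel wrench at about (351,255), its handles running to (348,226) and (355,286). The stand disc is at (224,275) with the tap head near (221,269) and the tin at (205,294). The green look-alikes are at (381,326) and (508,317). I'll enlarge crops next.

```bash
cat > h.py <<'E'
import numpy as np,cv2
from plant import *
from scipy.spatial.transform import Rotation as R
def ray(n,u,v,c=None):
    c=c or calibration(n);K=c["K"];x=(u-K[0,2])/K[0,0];y=(v-K[1,2])/K[1,1]
    if n=="wrist":
        r=np.hypot(x,y);s=np.sin(r)/max(r,1e-9);d=np.array([x*s,-y*s,-np.cos(r)])
    else: d=np.array([x,-y,-1])
    return np.array(c["origin"]),R.from_rotvec(c["rotation"]).apply(d)
def at(n,u,v,z,c=None):
    o,d=ray(n,u,v,c);return o+d*(z-o[2])/d[2]
E
python3 - <<'E'
from h import *
t=cv2.imread("pics/top0.png");s=cv2.imread("pics/scene0.png")
f=lambda im,u,v,w,h,k:cv2.resize(im[v:v+h,u:u+w],None,fx=k,fy=k,interpolation=cv2.INTER_CUBIC)
a=np.hstack([f(t,180,230,90,80,4.375)[:350,:393],f(t,310,215,90,80,4.375)[:350,:393]])
b=np.hstack([f(s,310,145,90,55,4.375)[:240,:393],f(s,240,262,90,55,4.375)[:240,:393]])
im=np.vstack([a,b]);print(im.shape);cv2.imwrite("pics/crop.png",im)
E
```

```text
(590, 786, 3)
```

View pics/crop.png

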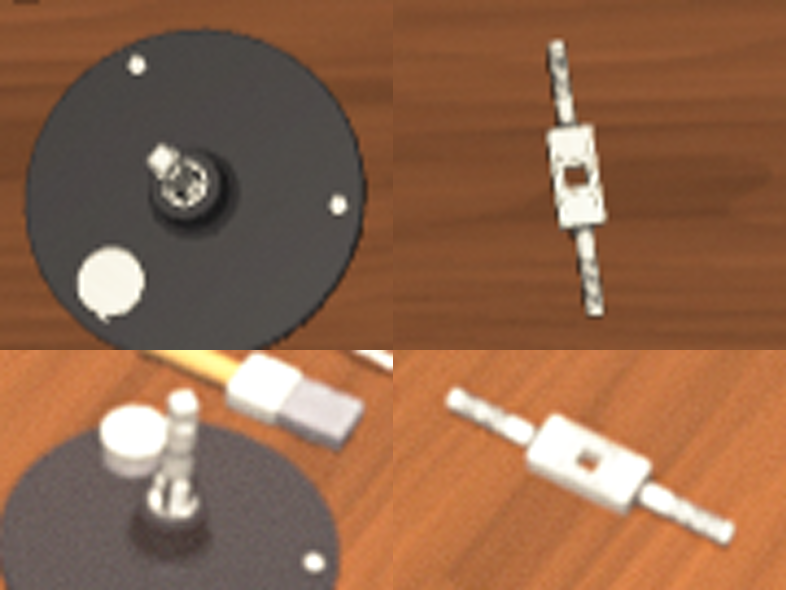

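In the enlarged crops, the tap's top is at top (216.8,266.1) and scene (351.6,156). The wrench opening is at top (351.8,254.8) and scene (285,287). The tin sits near the lower left rim in the top view.

```bash
python3 - <<'E'
from h import *
np.set_printoptions(precision=4,suppress=True)
print("tap",at("top",216.8,266.1,.147),at("scene",351.6,156,.147))
def tri(a,b):
    (o1,d1),(o2,d2)=a,b
    A=np.c_[d1,-d2];k=np.linalg.lstsq(A,o2-o1,rcond=None)[0];return o1+d1*k[0],o2+d2*k[1]
print(tri(ray("top",216.8,266.1),ray("scene",351.6,156)))
print("stand disc",[at("top",180+x/4.375,230+y/4.375,.014) for x,y in((25,190),(365,190))])
print("boss",at("top",180+187/4.375,230+186/4.375,.054))
print("wr",at("top",351.8,254.8,.016),at("scene",285,287.1,.016))
for u,v in((347.5,224.6),(356.6,286.8)):print(at("top",u,v,.008))
e=[at("scene",240+(x-393)/4.375,262+(y-350)/4.375,.008) for x,y in((450,398),(730,535))];print(e)
print("tin",at("top",180+110/4.375,230+282/4.375,.038))
print(R.from_rotvec(observe()["tool_rot"]).as_matrix())
print(calibration("wrist"))
E
```

```text
tap [0.4731 0.1974 0.147 ] [0.4743 0.1965 0.147 ]
(array([0.4734, 0.1977, 0.1454]), array([0.4736, 0.1979, 0.1455]))
stand disc [array([0.4792, 0.3111, 0.014 ]), array([0.4714, 0.0817, 0.014 ])]
boss [0.4712 0.1956 0.054 ]
wr [ 0.5183 -0.1815  0.016 ] [ 0.5213 -0.1828  0.016 ]
[ 0.6131 -0.1735  0.008 ]
[ 0.4233 -0.1916  0.008 ]
[array([ 0.424 , -0.1927,  0.008 ]), array([ 0.6145, -0.1732,  0.008 ])]
tin [0.4115 0.2489 0.038 ]
[[ 0.9381  0.3464 -0.0004]
 [ 0.3464 -0.9381  0.0016]
 [ 0.0001 -0.0016 -1.    ]]
{'K': array([[371.6483,   0.    , 313.1423],
       [  0.    , 371.6483, 240.2192],
       [  0.    ,   0.    ,   1.    ]]), 'origin': array([ 0.2837, -0.5353,  0.3837]), 'rotation': array([-0.2544,  0.1796, -1.2072])}
```

```bash
python3 -m crank '[[1.5,-1.6,0,0,0,0,9.3],[3.2,-3.37,0,0,0,0,9.3],[3.2,-3.37,0,0,0,0,9.3],[3.2,-3.37,0,0,0,0,9.3],[3.2,-3.37,0,0,0,0,9.3],[3.2,-3.37,0,0,0,0,9.3],[3.2,-3.37,0,0,0,0,9.3],[3.2,-3.37,0,0,0,0,9.3],[3.2,-3.37,0,0,0,0,9.3],[3.2,-3.37,0,0,0,0,9.3],[3.2,-3.37,0,0,0,0,9.3],[3.2,-3.37,0,0,0,0,9.3],[3.2,-3.37,0,0,0,0,9.3],[3.2,-3.37,0,0,0,0,9.3],[3.2,-3.37,0,0,0,0,9.3],[3.2,-3.37,0,0,0,0,9.3],[1.6,-1.7,0,0,0,0,9.3],[0,0,0,0,0,0,9.3]]'
python3 -m crank '[[0,0,0,0,0,-8.5,9.3],[0,0,0,0,0,-8.5,9.3],[0,0,0,0,0,-8.5,9.3],[0,0,0,0,0,-8.5,9.3],[0,0,0,0,0,-8.5,9.3],[0,0,-2,0,0,-8.5,9.3],[0,0,2,0,0,-8.5,9.3],[0,0,2,0,0,-8.5,9.3],[0,0,2,0,0,-8.5,9.3],[0,0,2,0,0,-8.5,9.3],[0,0,2,0,0,-5,9.3],[0,0,0,0,0,0,9.3],[0,0,0,0,0,0,9.3]]'
python3 - <<'E'
from h import *
c=calibration("wrist");im=read_camera("wrist");cv2.imwrite("pics/w1.png",im[:,:,::-1])
import pickle;pickle.dump((c,im),open("w1.pkl","wb"))
s=observe();print(s["tcp_pos"],R.from_rotvec(s["tool_rot"]).as_matrix(),s["joints"]);print(c["origin"],R.from_rotvec(c["rotation"]).as_matrix())
E
```

```text
clock: 1.9
tcp_pos: [0.5008, 0.1221, 0.2178]
tool_rot: [-3.091, -0.558, 0.002]
force: [0.0, 0.4, -0.2]
grip_width: 0.0931
gripper_force: 0.0
clock: 3.2
tcp_pos: [0.5002, 0.1187, 0.1387]
tool_rot: [-1.8, -2.574, 0.001]
force: [0.8, 0.0, 0.5]
grip_width: 0.0929
gripper_force: 0.0
[0.50098492 0.11887933 0.13956738] [[-3.43478163e-01  9.39160385e-01  7.22629473e-04]
 [ 9.39160625e-01  3.43478266e-01 -1.95815359e-05]
 [-2.66597721e-04  6.71939318e-04 -9.99999739e-01]] [ 1.33465216e-01 -4.94402331e-02  1.81912193e+00 -1.17908142e-04
  1.37119736e+00 -2.17129432e-01]
[0.47299336 0.19374034 0.30469093] [[ 0.9391521  -0.32920158 -0.09807981]
 [ 0.3434998   0.89913341  0.27123237]
 [-0.00110329 -0.28841885  0.95750371]]
```

View pics/w1.png

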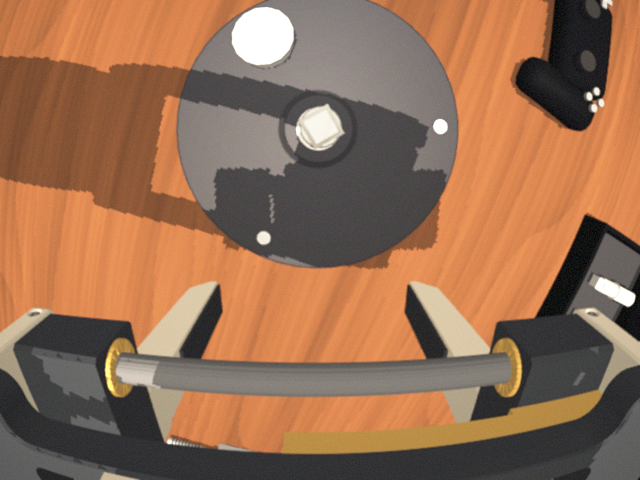

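The wrist view shows the tap square from above at about (322,127), with the boss ring centred near (318,129) and the tin at (263,37). I'll enlarge it to read the corners.

```bash
python3 - <<'E'
from h import *
im=cv2.imread("pics/w1.png")[97:157,282:362]
im=cv2.resize(im,None,fx=10,fy=10,interpolation=cv2.INTER_CUBIC)
im=cv2.convertScaleAbs(im,alpha=1.7,beta=-190);cv2.imwrite("pics/w1c.png",im)
E
```

```text
(no output)
```

View pics/w1c.png

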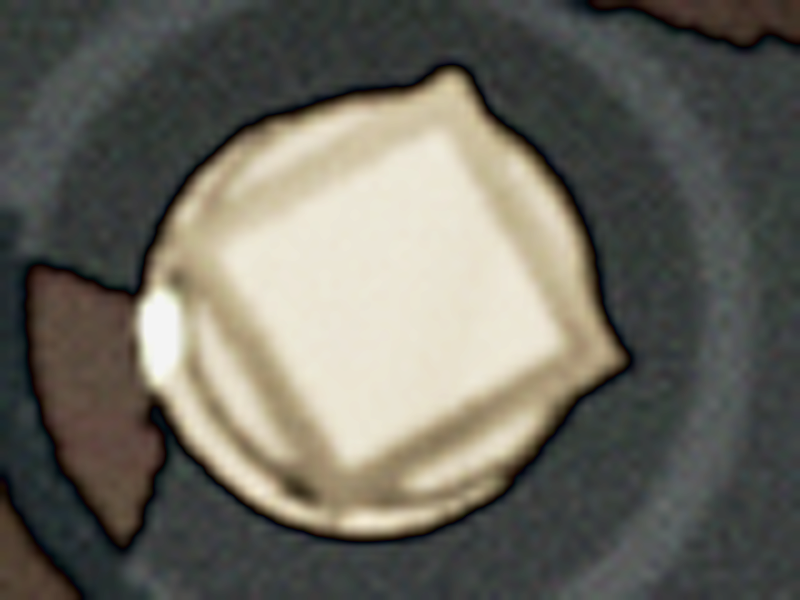

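The top face corners in the crop are (215,245), (448,125), (573,352) and (345,470).

```bash
python3 - <<'E'
from h import *
import pickle
c,_=pickle.load(open("w1.pkl","rb"))
p=np.array([at("wrist",281.55+x/10,96.55+y/10,.147,c)[:2] for x,y in((215,245),(448,125),(573,352),(345,470))])
print(p,p.mean(0))
d=np.roll(p,-1,0)-p;print(np.hypot(*d.T),np.degrees(np.arctan2(d[:,1],d[:,0]))%90)
# boss top ring (outer edge) centre
print("boss ctr",at("wrist",318,129,.054,c))
E
```

```text
[[0.46734892 0.19640427]
 [0.47471427 0.2045417 ]
 [0.48295783 0.19734176]
 [0.47573513 0.1892909 ]] [0.47518904 0.19689466]
[0.01097571 0.01094511 0.01081591 0.01099675] [47.85114716 48.86596645 48.10363945 49.69463976]
boss ctr [0.47518837 0.19633185 0.054     ]
```

```bash
python3 -m crank '[[-2,-0.6,-1,0,0,0,9.3],[-4,-1.2,-1,0,0,0,9.3],[-4,-1.2,0,0,0,0,9.3],[-4,-1.2,0,0,0,0,9.3],[-4,-1.2,0,0,0,0,9.3],[-4,-1.2,0,0,0,0,9.3],[-4,-1.2,0,0,0,0,9.3],[-2.9,-0.8,0,0,0,-8.5,9.3],[0,0,0,0,0,-8.5,9.3],[0,0,1,0,0,-8.5,9.3],[0,0,1,0,0,-8.5,9.3],[0,0,1,0,0,-8.5,9.3],[0,0,1,0,0,-8.5,9.3],[0,0,1,0,0,-8.5,9.3],[0,0,0,0,0,-8.5,9.3],[0,0,0,0,0,-7.5,9.3],[0,0,0,0,0,0,9.3],[0,0,0,0,0,0,9.3]]'
python3 - <<'E'
from h import *
c=calibration("wrist");im=read_camera("wrist")
import pickle;pickle.dump((c,im),open("w2.pkl","wb"))
s=observe();print(s["tcp_pos"],R.from_rotvec(s["tool_rot"]).as_matrix(),s["joints"]);print(c["origin"])
cv2.imwrite("pics/w2.png",cv2.resize(im[100:400,120:520,::-1],None,fx=2,fy=2,interpolation=cv2.INTER_CUBIC))
E
```

```text
clock: 5.05
tcp_pos: [0.5208, -0.182, 0.1099]
tool_rot: [-0.15, 3.136, -0.001]
force: [-0.1, 0.1, 0.3]
grip_width: 0.0935
gripper_force: 0.0
[ 0.52067058 -0.18189386  0.10965961] [[-9.95382780e-01 -9.59753131e-02  1.36419156e-03]
 [-9.59762744e-02  9.95383405e-01 -6.57426865e-04]
 [-1.29479689e-03 -7.85321404e-04 -9.99998853e-01]] [-4.29037502e-01  7.73595419e-02  1.74801230e+00 -3.13670923e-05
  1.31470678e+00 -2.09594971e+00]
[ 0.44055694 -0.1901886   0.2758067 ]
```

View pics/w2.png

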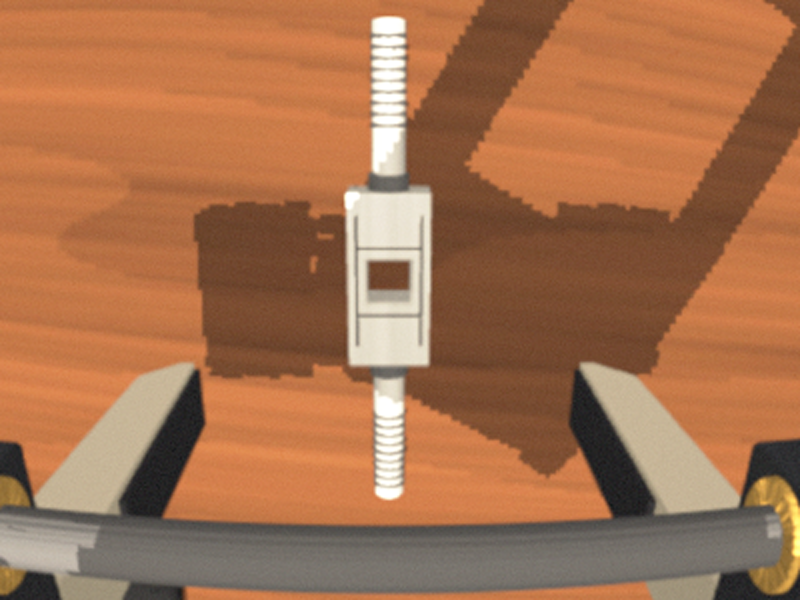

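The wrench is seen between the fingers. The opening's centre at the top face is at crop (389,280), and the handle ends are at (389,20) and (389,494).

```bash
python3 - <<'E'
from h import *
import pickle
c,_=pickle.load(open("w2.pkl","rb"))
f=lambda x,y,z:at("wrist",119.75+x/2,99.75+y/2,z,c)
o=f(389,280,.016);print(o,f(389,260,.016),f(389,302,.016))
a,b=f(389,20,.008),f(389,494,.008);print(a,b,(a+b)/2,np.linalg.norm(a-b),np.degrees(np.arctan2(*(a-b)[1::-1])))
l,r=f(346,270,.016),f(431,270,.016);print((l+r)/2,np.linalg.norm(l-r))
s=observe();M=R.from_rotvec(s["tool_rot"]).as_matrix();print(M.T@(o-s["tcp_pos"]))
E
```

```text
[ 0.51857861 -0.18206338  0.016     ] [ 0.51104577 -0.18279465  0.016     ] [ 0.52700781 -0.18124464  0.016     ]
[ 0.42540361 -0.19106172  0.008     ] [ 0.61556676 -0.1726023   0.008     ] [ 0.52048519 -0.18183201  0.008     ] 0.19105699315492133 -174.45558341408724
[ 0.51481047 -0.18261056  0.016     ] 0.030944703696582778
[0.00221984 0.00010559 0.09365676]
```

```bash
python3 -m crank '[[0.12,0,2,0,0,0,9.3],[0,0,3,0,0,0,9.3],[0,0,3,0,0,0,9.3],[0,0,1.6,0,0,0,9.3],[0,0,1,0,0,0,9.3],[0,0,0,0,0,0,9.3]]'
python3 -m crank '[[0,0,0,0,0,0,2.5],[0,0,0,0,0,0,2.5],[0,0,0,0,0,0,2.5],[0,0,0,0,0,0,2.5],[0,0,0,0,0,0,2.5],[0,0,0,0,0,0,2.5],[0,0,0,0,0,0,2.5],[0,0,0,0,0,0,2.5]]' 60
```

```text
clock: 5.7
tcp_pos: [0.5187, -0.1816, 0.002]
tool_rot: [0.155, -3.137, -0.001]
force: [0.1, -0.0, 0.1]
grip_width: 0.0931
gripper_force: 0.0
clock: 6.5
tcp_pos: [0.5189, -0.1817, 0.0026]
tool_rot: [0.158, -3.138, 0.0]
force: [-0.0, -0.1, 0.6]
grip_width: 0.0338
gripper_force: 0.0
```

```bash
python3 -m crank '[[0,0,0,0,0,0,2.5],[0,0,0,0,0,0,2.5],[0,0,0,0,0,0,2.5],[0,0,-0.5,0,0,0,2.5],[0,0,-1,0,0,0,2.5],[0,0,-3,0,0,0,2.5],[0,0,-4,0,0,0,2.5],[0,0,-4,0,0,0,2.5],[0,0,-4,0,0,0,2.5],[0,0,-2,0,0,0,2.5],[0,0,0,0,0,0,2.5],[0,0,0,0,0,0,2.5]]' 60
```

```text
clock: 7.7
tcp_pos: [0.5188, -0.1816, 0.1874]
tool_rot: [-0.158, 3.137, -0.0]
force: [0.2, 0.1, -4.1]
grip_width: 0.0292
gripper_force: 60.0
```

```bash
python3 -m crank '[[0,1,0,0,0,0,2.5],[0.07,3,0,0,0,0,2.5],[0.07,4,0,0,0,0,2.5],[0.1,4,0,0,0,0,2.5],[0.1,4,0,0,0,0,2.5],[0.1,4,0,0,0,0,2.5],[0.1,4,0,0,0,0,2.5],[0.1,4,0,0,0,0,2.5],[0.1,4,0,0,0,0,2.5],[0,3,0,0,0,0,2.5],[0,2,0,0,0,0,2.5],[0,1,0,0,0,-4,2.5],[0,0,0,0,0,-8,2.5],[0,0,0,0,0,-8,2.5],[0,0,0,0,0,-8,2.5],[0,0,0,0,0,-8,2.5],[0,0,0,0,0,-4,2.5],[0,0,0,0,0,-3,2.5],[0,0,0,0,0,0,2.5],[0,0,0,0,0,0,2.5]]'
python3 - <<'E'
from h import *
c=calibration("wrist");im=read_camera("wrist")
import pickle;pickle.dump((c,im),open("w3.pkl","wb"))
s=observe();print(s);M=R.from_rotvec(s["tool_rot"]).as_matrix();print(M)
cv2.imwrite("pics/w3.png",cv2.resize(im[100:400,120:520,::-1],None,fx=2,fy=2,interpolation=cv2.INTER_CUBIC))
E
```

```text
clock: 9.7
tcp_pos: [0.4722, 0.1957, 0.1861]
tool_rot: [1.294, -2.86, -0.001]
force: [-0.2, 0.4, -3.2]
grip_width: 0.0292
gripper_force: 60.0
{'clock': 9.75, 'joints': array([ 2.92368270e-01, -9.14848337e-02,  1.77183964e+00,  9.84798574e-05,
        1.46326816e+00, -2.12834904e+00]), 'qd': array([-0.00335985, -0.00474625, -0.00846006, -0.00062207,  0.0013238 ,
       -0.00678107]), 'tau': array([ 4.18393000e-02, -4.52859914e+01, -5.00891805e+01, -4.73926461e-02,
        7.76563212e-02, -2.55853107e-02]), 'tcp_pos': array([0.47249887, 0.19572683, 0.18646115]), 'tool_rot': array([ 1.29439120e+00, -2.86034892e+00, -5.73693051e-04]), 'force': array([ 0.14223368,  0.58259868, -3.10029896]), 'moment': array([ 0.11601872, -0.04641158, -0.03295737]), 'gripper_force': 60.0166142382659, 'grip_width': 0.029271588750350987}
[[-6.60048873e-01 -7.51220071e-01 -1.97237434e-03]
 [-7.51220802e-01  6.60050805e-01 -4.91422240e-04]
 [ 1.67103352e-03  1.15732594e-03 -9.99997934e-01]]
```

View pics/w3.png

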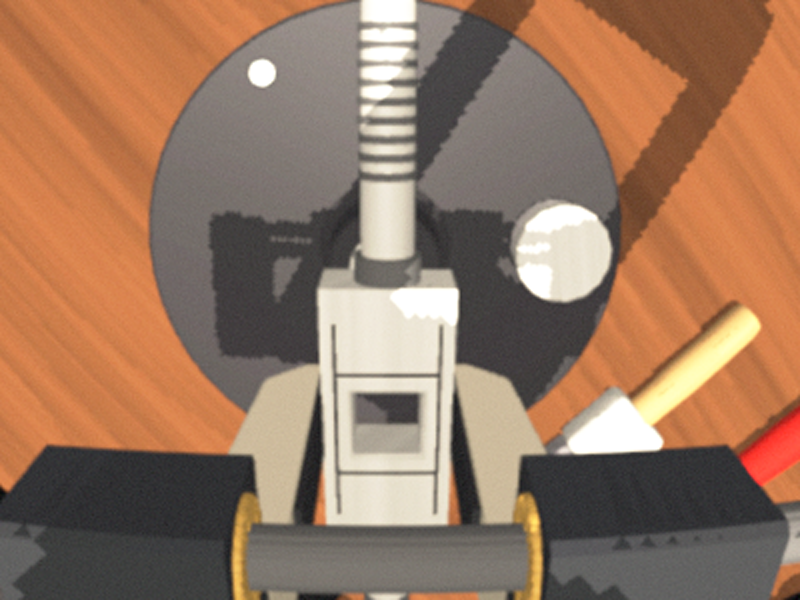

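The wrench is held squarely in the fingers, with the opening at crop x 351–425 and y 391–453. The tap is hidden beneath it, and the tin is at (562,250).

```bash
python3 - <<'E'
from h import *
import pickle
c,_=pickle.load(open("w3.pkl","rb"));s=observe();M=R.from_rotvec(s["tool_rot"]).as_matrix()
f=lambda x,y,z:at("wrist",119.75+x/2,99.75+y/2,z,c)
for z in(.1975,.1995,.2015):
    P=[f(x,y,z) for x,y in((351,391),(425,391),(425,453),(351,453))];o=np.mean(P,0)
    print(z,o,M.T@(o-s["tcp_pos"]),np.linalg.norm(P[0]-P[1]),np.linalg.norm(P[1]-P[2]))
    print(" to tap, tool:",M.T@(np.array([.4751,.1967,z])-o))
print(M.T@(np.array([.4751,.1967,0])-s["tcp_pos"]))
E
```

```text
0.1975 [0.47267412 0.1958003  0.1975    ] [-1.52416428e-04 -7.03807250e-05 -1.10392095e-02] 0.016975187879249513 0.01645897237029801
 to tap, tool: [-2.27707818e-03 -1.22852261e-03 -5.22688586e-06]
0.1995 [0.4719897  0.19501014 0.1995    ] [ 8.96251912e-04 -7.54634471e-05 -1.30374671e-02] 0.01675584152485722 0.016246296339131328
 to tap, tool: [-3.32240445e-03 -1.22112524e-03 -6.96510352e-06]
0.2015 [0.47130529 0.19421999 0.2015    ] [ 1.94492025e-03 -8.05461691e-05 -1.50357248e-02] 0.016536495170464887 0.016033620307964548
 to tap, tool: [-4.36773073e-03 -1.21372786e-03 -8.70332118e-06]
[-0.00275952 -0.00152748  0.18645516]
```

```bash
python3 -m crank '[[-0.29,-0.13,0,0,0,0,2.5],[0,0,1,0,0,0,2.5],[0,0,1.5,0,0,0,2.5],[0,0,1,0,0,0,2.5],[0,0,0,0,0,0,2.5],[0,0,0,0,0,0,2.5]]'
python3 -m crank '[[0,0,0.15,0,0,0,2.5],[0,0,0.15,0,0,0,2.5],[0,0,0.15,0,0,0,2.5],[0,0,0,0,0,0,2.5]]'
```

```text
clock: 10.35
tcp_pos: [0.4758, 0.1968, 0.1519]
tool_rot: [1.296, -2.86, -0.0]
force: [0.6, 1.3, -2.7]
grip_width: 0.0294
gripper_force: 60.0
clock: 10.75
tcp_pos: [0.4762, 0.197, 0.1481]
tool_rot: [-1.297, 2.861, -0.0]
force: [-0.1, 1.2, -3.9]
grip_width: 0.0291
gripper_force: 60.0
```

```bash
python3 -m crank '[[0,0,0.15,0,0,0,2.5],[0,0,0.15,0,0,0,2.5],[0,0,0,0,0,0,2.5]]';python3 -m crank '[[0,0,0.15,0,0,0,2.5],[0,0,0.15,0,0,0,2.5],[0,0,0,0,0,0,2.5]]'; python3 -c "
from plant import *
s=observe();print(s['tcp_pos'],s['force'],s['moment'])"
```

```text
clock: 11.05
tcp_pos: [0.476, 0.1971, 0.1449]
tool_rot: [1.297, -2.861, -0.0]
force: [-1.6, 0.9, -3.3]
grip_width: 0.0295
gripper_force: 60.0
clock: 11.35
tcp_pos: [0.476, 0.197, 0.1417]
tool_rot: [1.297, -2.861, -0.0]
force: [-0.8, -0.0, -3.7]
grip_width: 0.0294
gripper_force: 60.0
[0.4759698  0.1969595  0.14171072] [-7.80292254e-01 -1.85987903e-03 -3.66546595e+00] [ 0.25987931 -0.0267827   0.01719833]
```

```bash
python3 -m crank '[[0,0,0.2,0,0,0,2.5],[0,0,0.2,0,0,0,2.5],[0,0,0.2,0,0,0,2.5],[0,0,0,0,0,0,2.5]]';python3 -m crank '[[0,0,0.15,0,0,0,2.5],[0,0,0.1,0,0,0,2.5],[0,0,0,0,0,0,2.5]]'; python3 -c "
from plant import *
s=observe();print(s['tcp_pos'],s['force'],s['moment'])"
```

```text
clock: 11.75
tcp_pos: [0.476, 0.1969, 0.1356]
tool_rot: [1.297, -2.861, -0.0]
force: [-1.9, 2.0, -3.2]
grip_width: 0.0296
gripper_force: 60.0
clock: 12.05
tcp_pos: [0.4762, 0.197, 0.1335]
tool_rot: [1.297, -2.861, -0.0]
force: [-1.9, 0.9, -2.3]
grip_width: 0.0294
gripper_force: 60.0
[0.47615524 0.19699556 0.1334579 ] [-1.88958419  0.85752436 -2.33513583] [ 0.29541032  0.14823983 -0.05999997]
```

```bash
python3 -m crank '[[0,0,0.1,0,0,0,2.5],[0,0,0,0,0,0,2.5]]';python3 -m crank '[[0,0,0.1,0,0,0,2.5],[0,0,0,0,0,0,2.5],[0,0,0,0,0,0,2.5]]'; python3 -c "
from plant import *
s=observe();print(s['tcp_pos'],s['force'],s['moment'])"
```

```text
clock: 12.25
tcp_pos: [0.4762, 0.197, 0.1325]
tool_rot: [1.297, -2.861, -0.0]
force: [-1.1, 1.0, -2.9]
grip_width: 0.0295
gripper_force: 60.0
clock: 12.55
tcp_pos: [0.4762, 0.197, 0.1316]
tool_rot: [1.297, -2.861, -0.0]
force: [-2.1, 0.2, -1.8]
grip_width: 0.0295
gripper_force: 60.0
[0.47621528 0.19697407 0.13156601] [-2.0998046   0.21561616 -1.84931122] [0.29677074 0.16395453 0.03799809]
```

```bash
cat > st.py <<'E'
from h import *
s=observe();M=R.from_rotvec(s["tool_rot"]).as_matrix();np.set_printoptions(precision=3,suppress=True)
print("t",round(s["clock"],2),"tcp",s["tcp_pos"]*1e3,"yaw",round(np.degrees(np.arctan2(M[1,0],M[0,0]))%360,2),"Ftool",M.T@s["force"],"Mw",s["moment"],"j6",round(np.degrees(s["joints"][5]),1))
E
python3 -m crank '[[0,0,0,0,0,3,2.5],[0,0,0,0,0,3,2.5],[0,0,0,0,0,3,2.5],[0,0,0,0,0,0,2.5]]' >/dev/null;python3 st.py
python3 -m crank '[[0,0,0,0,0,4,2.5],[0,0,0,0,0,4,2.5],[0,0,0,0,0,4,2.5],[0,0,0,0,0,4,2.5],[0,0,0,0,0,4,2.5]]'>/dev/null;python3 st.py
python3 -m crank '[[0,0,0,0,0,4,2.5],[0,0,0.02,0,0,4,2.5],[0,0,0,0,0,4,2.5],[0,0,0.02,0,0,4,2.5],[0,0,0,0,0,4,2.5]]'>/dev/null;python3 st.py
```

```text
t 12.95 tcp [475.964 196.985 131.546] yaw 219.73 Ftool [2.043 2.7   1.149] Mw [0.265 0.521 0.089] j6 -113.0
t 13.45 tcp [475.844 196.954 131.385] yaw 199.72 Ftool [3.127 1.427 2.147] Mw [0.243 0.455 0.186] j6 -92.9
t 13.95 tcp [475.94  197.014 131.215] yaw 179.72 Ftool [2.779 1.272 1.23 ] Mw [0.121 0.6   0.161] j6 -72.9
```

```bash
python3 -m crank '[[0,0,0.02,0,0,6,2.5],[0,0,0,0,0,6,2.5],[0,0,0,0,0,6,2.5],[0,0,0.02,0,0,6,2.5],[0,0,0,0,0,6,2.5],[0,0,0,0,0,6,2.5],[0,0,0.02,0,0,6,2.5],[0,0,0,0,0,6,2.5],[0,0,0,0,0,6,2.5],[0,0,0.02,0,0,6,2.5]]'>/dev/null;python3 st.py
python3 -m crank '[[0,0,0.02,0,0,6,2.5],[0,0,0,0,0,6,2.5],[0,0,0,0,0,6,2.5],[0,0,0.02,0,0,6,2.5],[0,0,0,0,0,6,2.5],[0,0,0,0,0,6,2.5],[0,0,0.02,0,0,6,2.5],[0,0,0,0,0,6,2.5],[0,0,0,0,0,6,2.5],[0,0,0.02,0,0,6,2.5],[0,0,0.02,0,0,6,2.5],[0,0,0.02,0,0,6,2.5],[0,0,0.02,0,0,6,2.5],[0,0,0,0,0,0,2.5]]'>/dev/null;python3 st.py
```

```text
t 14.95 tcp [476.03  197.128 130.633] yaw 119.64 Ftool [ 3.321 -2.807 -1.536] Mw [0.188 0.679 0.087] j6 -12.9
t 16.35 tcp [476.554 197.277 129.908] yaw 41.77 Ftool [-2.482 -3.998 -4.835] Mw [0.217 0.95  0.145] j6 65.0
```

```bash
python3 -m crank '[[0,0,-0.1,0,0,-4,2.5],[0,0,0,0,0,-6,2.5],[0,0,0,0,0,-6,2.5],[0,0,-0.02,0,0,-6,2.5],[0,0,0,0,0,-6,2.5],[0,0,0,0,0,-6,2.5],[0,0,-0.02,0,0,-6,2.5],[0,0,0,0,0,-6,2.5],[0,0,0,0,0,-6,2.5],[0,0,-0.02,0,0,-6,2.5],[0,0,0,0,0,-6,2.5],[0,0,-0.02,0,0,-6,2.5],[0,0,0,0,0,-6,2.5],[0,0,0,0,0,-6,2.5],[0,0,0,0,0,-6,2.5],[0,0,0,0,0,-6,2.5],[0,0,0,0,0,-4,2.5],[0,0,0,0,0,0,2.5]]'>/dev/null;python3 st.py
```

```text
t 18.15 tcp [476.034 197.154 130.652] yaw 140.04 Ftool [ 4.727 -0.722  1.214] Mw [ 0.493  0.51  -0.148] j6 -33.3
```

```bash
python3 -m crank '[[0,0,0,0,0,4,2.5],[0,0,0.02,0,0,6,2.5],[0,0,0,0,0,6,2.5],[0,0,0,0,0,6,2.5],[0,0,0.02,0,0,6,2.5],[0,0,0,0,0,6,2.5],[0,0,0,0,0,6,2.5],[0,0,0.02,0,0,6,2.5],[0,0,0,0,0,6,2.5],[0,0,0,0,0,6,2.5],[0,0,0.02,0,0,6,2.5],[0,0,0,0,0,6,2.5],[0,0,0,0,0,6,2.5],[0,0,0.02,0,0,6,2.5],[0,0,0,0,0,6,2.5]]'>/dev/null;python3 st.py
python3 -m crank '[[0,0,0.02,0,0,6,2.5],[0,0,0,0,0,6,2.5],[0,0,0,0,0,6,2.5],[0,0,0.02,0,0,6,2.5],[0,0,0,0,0,6,2.5],[0,0,0,0,0,6,2.5],[0,0,0.02,0,0,6,2.5],[0,0,0,0,0,6,2.5]]'>/dev/null;python3 st.py
python3 -m crank '[[0,0,0.02,0,0,6,2.5],[0,0,0,0,0,6,2.5],[0,0,0,0,0,6,2.5],[0,0,0.02,0,0,6,2.5],[0,0,0,0,0,6,2.5],[0,0,0,0,0,4,2.5],[0,0,0,0,0,0,2.5]]'>/dev/null;python3 st.py
```

```text
t 19.65 tcp [476.304 197.061 130.069] yaw 51.56 Ftool [-1.023 -4.3   -0.909] Mw [0.201 0.761 0.166] j6 55.2
t 20.45 tcp [476.413 197.006 129.632] yaw 3.56 Ftool [-3.028 -1.256 -2.869] Mw [0.189 0.792 0.123] j6 103.2
t 21.15 tcp [476.417 196.962 129.288] yaw 329.74 Ftool [-3.526  1.318 -4.142] Mw [0.131 0.868 0.108] j6 137.0
```

```bash
python3 -m crank '[[0,0,-0.1,0,0,-4,2.5],[0,0,0,0,0,-6,2.5],[0,0,0,0,0,-6,2.5],[0,0,-0.02,0,0,-6,2.5],[0,0,0,0,0,-6,2.5],[0,0,0,0,0,-6,2.5],[0,0,-0.02,0,0,-6,2.5],[0,0,0,0,0,-6,2.5],[0,0,0,0,0,-6,2.5],[0,0,-0.02,0,0,-6,2.5],[0,0,0,0,0,-6,2.5],[0,0,-0.02,0,0,-6,2.5],[0,0,0,0,0,-6,2.5],[0,0,0,0,0,-6,2.5],[0,0,0,0,0,-6,2.5],[0,0,0,0,0,-6,2.5],[0,0,0,0,0,-3,2.5],[0,0,0,0,0,0,2.5]]'>/dev/null;python3 st.py
```

```text
t 22.95 tcp [476.007 197.098 130.11 ] yaw 66.94 Ftool [ 1.584 -3.205  3.076] Mw [ 0.499  0.436 -0.17 ] j6 39.8
```

```bash
python3 -m crank '[[0,0,0,0,0,0,6],[0,0,0,0,0,0,6],[0,0,0,0,0,0,6],[0,0,0,0,0,0,6],[0,0,0,0,0,0,6]]';python3 -m crank '[[0,0,-1,0,0,0,6],[0,0,-2,0,0,0,6],[0,0,-2,0,0,0,6],[0,0,0,0,0,-8,6],[0,0,0,0,0,-8,6],[0,0,0,0,0,-8,6],[0,0,0,0,0,-8,6],[0,0,0,0,0,-8,6],[0,0,0,0,0,-8,6],[0,0,0,0,0,-8,6],[0,0,0,0,0,-8,6],[0,0,0,0,0,-8,6],[0,0,0,0,0,-8,6],[0,0,0,0,0,-8,6]]'>/dev/null;python3 -m crank '[[0,0,0,0,0,-8,6],[0,0,0,0,0,-8,6],[0,0,0,0,0,-8,6],[0,0,0,0,0,-8,6],[0,0,0,0,0,-8,6],[0,0,0,0,0,-8,6],[0,0,0,0,0,-8,6],[0,0,0,0,0,-8,6],[0,0,0,0,0,-8,6],[0,0,0,0,0,-8,6],[0,0,0,0,0,-8,6],[0,0,0,0,0,-4,6],[0,0,0,0,0,0,6],[0,0,0,0,0,0,6]]'>/dev/null;python3 st.py
python3 - <<'E'
from h import *
c=calibration("wrist");im=read_camera("wrist")
import pickle;pickle.dump((c,im),open("w4.pkl","wb"))
cv2.imwrite("pics/w4.png",cv2.resize(im[100:400,120:520,::-1],None,fx=2,fy=2,interpolation=cv2.INTER_CUBIC))
E
```

```text
clock: 23.45
tcp_pos: [0.4766, 0.1969, 0.1309]
tool_rot: [2.623, 1.728, 0.001]
force: [-0.5, -0.0, -0.6]
grip_width: 0.0592
gripper_force: 0.0
t 26.25 tcp [476.463 197.031 181.224] yaw 246.63 Ftool [-0.176 -0.091  0.08 ] Mw [ 0.092 -0.08  -0.034] j6 -139.9
```

View pics/w4.png

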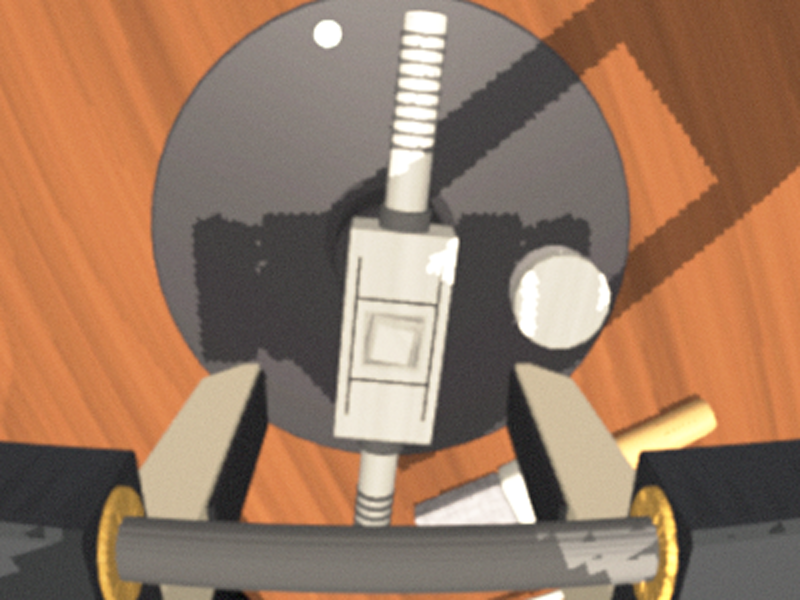

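The wrench sits seated with the square visible at about (393,341). Relative to the tool it is turned about 5° clockwise in the image, with its handle running from (426,20) to (376,500).

```bash
python3 - <<'E'
from h import *
import pickle
c,_=pickle.load(open("w4.pkl","rb"));s=observe();M=R.from_rotvec(s["tool_rot"]).as_matrix()
f=lambda x,y,z:M.T@(at("wrist",119.75+x/2,99.75+y/2,z,c)-s["tcp_pos"])
a,b=f(426,20,.136),f(375,515,.136);d=a-b;print(d,np.degrees(np.arctan2(d[1],d[0])))
print("sq",f(393,341,.145),"body",f(350,222,.144),f(457,232,.144),f(433,442,.144),f(336,436,.144))
E
python3 st.py
```

```text
[ 1.59372940e-01  1.49241860e-02 -5.62282926e-05] 5.349756938209492
sq [0.00170287 0.00134094 0.03609771] body [ 0.03694131 -0.01077168  0.03709174] [0.03410679 0.01926797 0.03708002] [-0.03264994  0.01391989  0.0371032 ] [-0.03053014 -0.01621953  0.03711518]
t 26.3 tcp [476.417 197.019 181.099] yaw 246.64 Ftool [-0.127  0.367  0.321] Mw [ 0.138 -0.076 -0.045] j6 -139.9
```

```bash
python3 -m crank '[[0.12,0.1,0,0,0,5.3,6],[0,0,1,0,0,0,6],[0,0,2,0,0,0,6],[0,0,1.5,0,0,0,6],[0,0,0.6,0,0,0,6],[0,0,0,0,0,0,6]]'>/dev/null;python3 st.py;python3 -m crank '[[0,0,0,0,0,0,2.5],[0,0,0,0,0,0,2.5],[0,0,0,0,0,0,2.5],[0,0,0,0,0,0,2.5],[0,0,0,0,0,0,2.5],[0,0,0,0,0,0,2.5],[0,0,0,0,0,0,2.5]]' 60;python3 st.py
```

```text
t 26.9 tcp [473.859 195.952 128.053] yaw 241.5 Ftool [-0.138  0.412  0.554] Mw [ 0.13  -0.115  0.011] j6 -134.8
clock: 27.6
tcp_pos: [0.475, 0.1965, 0.1301]
tool_rot: [-1.605, 2.7, 0.0]
force: [-1.8, 1.0, 4.9]
grip_width: 0.0294
gripper_force: 60.0
t 27.6 tcp [475.037 196.47  130.069] yaw 241.48 Ftool [ 0.003  2.013 -4.923] Mw [ 0.235  0.225 -0.024] j6 -134.7
```

```bash
python3 -m crank '[[0,0,-0.05,0,0,4,2.5],[0,0,0,0,0,6,2.5],[0,0,0,0,0,6,2.5],[0,0,0.02,0,0,6,2.5],[0,0,0,0,0,6,2.5],[0,0,0,0,0,6,2.5],[0,0,0.02,0,0,6,2.5],[0,0,0,0,0,6,2.5]]'>/dev/null;python3 st.py
python3 -m crank '[[0,0,0.02,0,0,6,2.5],[0,0,0,0,0,6,2.5],[0,0,0,0,0,6,2.5],[0,0,0.02,0,0,6,2.5],[0,0,0,0,0,6,2.5]]'>/dev/null;python3 st.py
python3 -m crank '[[0,0,0.02,0,0,6,2.5],[0,0,0,0,0,6,2.5],[0,0,0,0,0,6,2.5]]'>/dev/null;python3 st.py
cat > chk.py <<'E'
from h import *
import sys
s=observe();F,m=s["force"],s["moment"];M=R.from_rotvec(s["tool_rot"]).as_matrix()
y=np.degrees(np.arctan2(M[1,0],M[0,0]))%360
print("yaw %.1f Mz %.3f F %s"%(y,m[2],F.round(1)));sys.exit(m[2]>0.27 or np.abs(F).max()>25)
E
```

```text
t 28.4 tcp [474.742 196.601 129.899] yaw 195.24 Ftool [ 1.57   2.028 -2.529] Mw [0.42  0.217 0.15 ] j6 -88.5
t 28.9 tcp [474.772 196.791 129.634] yaw 165.25 Ftool [ 3.206  2.125 -3.752] Mw [0.46  0.327 0.164] j6 -58.5
t 29.2 tcp [474.803 196.901 129.499] yaw 147.25 Ftool [ 2.722  2.067 -3.973] Mw [0.604 0.312 0.146] j6 -40.5
```

Steady at about 0.15 N m. I'll continue in small steps, checking the torque before each.

```bash
python3 -m crank '[[0,0,0.02,0,0,4,2.5],[0,0,0,0,0,4,2.5]]'>/dev/null && python3 chk.py && python3 -m crank '[[0,0,0,0,0,4,2.5],[0,0,0,0,0,4,2.5]]'>/dev/null && python3 chk.py && python3 -m crank '[[0,0,0.02,0,0,4,2.5],[0,0,0,0,0,4,2.5]]'>/dev/null && python3 chk.py && python3 -m crank '[[0,0,0.02,0,0,4,2.5],[0,0,0,0,0,4,2.5]]'>/dev/null && python3 chk.py && python3 -m crank '[[0,0,0,0,0,4,2.5],[0,0,0,0,0,4,2.5]]'>/dev/null && python3 chk.py && python3 -m crank '[[0,0,0.02,0,0,4,2.5],[0,0,0,0,0,4,2.5]]'>/dev/null && python3 chk.py && python3 -m crank '[[0,0,0.02,0,0,4,2.5],[0,0,0,0,0,4,2.5]]'>/dev/null && python3 chk.py && python3 -m crank '[[0,0,0,0,0,4,2.5],[0,0,0,0,0,4,2.5]]'>/dev/null && python3 chk.py; python3 st.py
```

```text
yaw 139.3 Mz 0.179 F [-1.1  3.4  3.1]
t 29.4 tcp [474.815 196.912 129.339] yaw 139.33 Ftool [ 3.01   1.852 -3.119] Mw [0.528 0.341 0.179] j6 -32.6False
```

```bash
sed -i 's/sys.exit(\(.*\))$/sys.exit(int(\1))/' chk.py; python3 -m crank '[[0,0,0,0,0,4,2.5],[0,0,0,0,0,4,2.5]]'>/dev/null && python3 chk.py && python3 -m crank '[[0,0,0.02,0,0,4,2.5],[0,0,0,0,0,4,2.5]]'>/dev/null && python3 chk.py && python3 -m crank '[[0,0,0.02,0,0,4,2.5],[0,0,0,0,0,4,2.5]]'>/dev/null && python3 chk.py && python3 -m crank '[[0,0,0,0,0,4,2.5],[0,0,0,0,0,4,2.5]]'>/dev/null && python3 chk.py && python3 -m crank '[[0,0,0.02,0,0,4,2.5],[0,0,0,0,0,4,2.5]]'>/dev/null && python3 chk.py && python3 -m crank '[[0,0,0.02,0,0,4,2.5],[0,0,0,0,0,4,2.5]]'>/dev/null && python3 chk.py && python3 -m crank '[[0,0,0,0,0,4,2.5],[0,0,0,0,0,4,2.5]]'>/dev/null && python3 chk.py; python3 st.py
```

```text
yaw 131.3 Mz 0.144 F [-2.7  2.5  3.7]
yaw 123.3 Mz 0.170 F [-2.2  3.5  3.6]
yaw 115.3 Mz 0.103 F [-2.   3.1  6.3]
yaw 107.3 Mz 0.151 F [-2.4  2.7  4.8]
yaw 99.3 Mz 0.167 F [-2.3  4.1  6.1]
yaw 91.3 Mz 0.113 F [-2.2  2.7  5.8]
yaw 83.3 Mz 0.128 F [-1.7  4.4  5.4]
t 30.8 tcp [475.159 197.153 128.913] yaw 83.33 Ftool [ 4.169 -2.159 -5.435] Mw [0.641 0.349 0.128] j6 23.4
```

```bash
python3 -m crank '[[0,0,0,0,0,4,2.5],[0,0,0,0,0,4,2.5]]'>/dev/null && python3 chk.py && python3 -m crank '[[0,0,0.02,0,0,4,2.5],[0,0,0,0,0,4,2.5]]'>/dev/null && python3 chk.py && python3 -m crank '[[0,0,0.02,0,0,4,2.5],[0,0,0,0,0,4,2.5]]'>/dev/null && python3 chk.py; python3 st.py
```

```text
yaw 75.3 Mz 0.226 F [-0.8  2.9  4.3]
yaw 67.3 Mz 0.392 F [-1.8  3.   4.9]
t 31.2 tcp [475.355 197.159 128.838] yaw 67.35 Ftool [ 2.091 -2.809 -4.927] Mw [0.588 0.223 0.392] j6 39.4
```

The torque has risen from 0.13 to 0.39 N m over 16°, so the tap is on the bottom. I'll hold briefly, ease the twist off and release.

```bash
python3 -m crank '[[0,0,0,0,0,0,2.5],[0,0,0,0,0,0,2.5]]'>/dev/null; python3 st.py; python3 -m crank '[[0,0,-0.05,0,0,-4,2.5],[0,0,0,0,0,0,2.5]]'>/dev/null; python3 st.py; python3 -m crank '[[0,0,0,0,0,-4,2.5],[0,0,0,0,0,0,2.5]]'>/dev/null; python3 st.py
```

```text
t 31.4 tcp [475.358 197.141 128.863] yaw 67.51 Ftool [ 2.723 -1.943 -5.554] Mw [0.591 0.338 0.405] j6 39.3
t 31.6 tcp [475.166 196.989 128.898] yaw 71.57 Ftool [ 3.538 -0.919 -3.708] Mw [0.715 0.076 0.205] j6 35.2
t 31.8 tcp [475.139 196.883 128.857] yaw 75.46 Ftool [ 4.451 -1.918 -4.781] Mw [0.835 0.096 0.114] j6 31.3
```

Torque is now low. I'll open the fingers and lift clear.

```bash
python3 -m crank '[[0,0,0,0,0,0,6],[0,0,0,0,0,0,6],[0,0,0,0,0,0,6],[0,0,0,0,0,0,6],[0,0,0,0,0,0,6]]';python3 -m crank '[[0,0,-0.5,0,0,0,6],[0,0,-1,0,0,0,6],[0,0,-2,0,0,0,6],[0,0,-3,0,0,0,6],[0,0,-3,0,0,0,6],[0,0,0,0,0,0,6],[0,0,0,0,0,0,6]]'>/dev/null; python3 st.py
python3 - <<'E'
from h import *
c=calibration("wrist");im=read_camera("wrist")
import pickle;pickle.dump((c,im),open("w5.pkl","wb"))
cv2.imwrite("pics/w5.png",cv2.resize(im[100:400,120:520,::-1],None,fx=2,fy=2,interpolation=cv2.INTER_CUBIC))
E
```

```text
clock: 32.3
tcp_pos: [0.4748, 0.196, 0.1282]
tool_rot: [2.485, 1.922, -0.001]
force: [0.6, 0.5, 0.1]
grip_width: 0.0594
gripper_force: 0.0
t 33.0 tcp [475.64  196.528 225.02 ] yaw 75.47 Ftool [ 0.577 -0.244  0.356] Mw [-0.034 -0.096 -0.012] j6 31.3
```

View pics/w5.png

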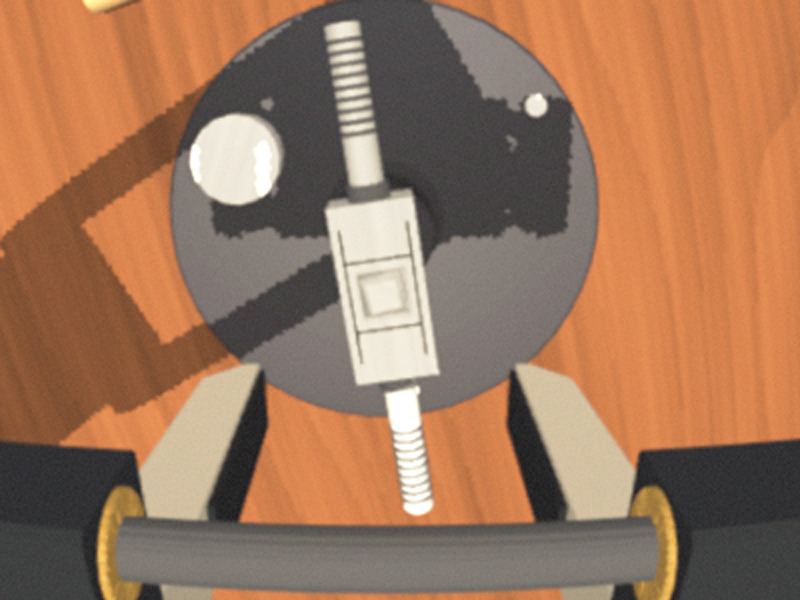

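The wrench sits level and seated on the square, centred at about (383,291). The tin is undisturbed at (236,158), and the gripper is well clear above.

```bash
python3 -c "
from plant import *
print(close_job())"
```

```text
the job is handed in; nothing more can be done
None
```

I've handed the job in: the tap is at the bottom of the hole, the wrench is seated on its square, and the gripper is clear above. The torque rose from 0.13 to about 0.4 N m at the bottom, and I stopped there. I got no verdict back.

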